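Knock the sprung locating pin home in the polishing fixture

TASK

Free the sprung locating pin of the polishing fixture by turning its keeper knob anticlockwise to the open stop, then strike the pin fully home with a brisk knock of the mallet, which stands with its handle between the files of the rack. Use only the mallet on the pin, never the fingers. Finally stand the mallet on its flat face on the open bench and let go, leaving the stone, the insert and the pin vise where they lie.

Things in the scene. Friction and masses are not known exactly. Their poses are not given: they have to be found in the camera images.
- mallet: Bench mallet, 400 g, mostly head. Origin: centre of the flat striking face under the head, z up. Head: upright steel cylinder, 40 mm diameter, 55 mm tall, sides straight to z = 46 mm, top domed. It stands by itself on the flat face. It starts so on the bench, off the +x end of the rack, its handle in the rack's alley, where fingers have no room beside it.
- mallet_handle (a point): Point on the middle line of the mallet's flat-sided wooden handle, 68 mm from the head's axis, 30 mm above the striking face. The handle runs level along the mallet's -x, from 20 to 140 mm from the head's axis, 16 mm wide (y) and 20 mm high (z).
- rack: Fixed steel file rack, origin under its centre on the bench, 160 mm long (x), 74 mm wide (y), base 6 mm thick. Rails 22 mm wide, 40 mm high, along x at y = -26 and 26 mm leave an alley 30 mm wide, open above and at the ends. On each rail stand four upright files with blue grips, 16 mm diameter, at x = -60, -20, 20, 60 mm, tops 100 mm above the bench.
- fixture: Fixed steel polishing fixture, origin on the bench under the pin's axis. Base plate 25 mm high, x = -55 to 55 mm, y = -65 to 120 mm. The knob's axis is at x = 45, y = 90 mm. When open, the keeper arm points to the +x side; the -x side is left free for the mallet's handle.
- bridge (a point): Centre of the underside of the fixture's fixed bridge bar, 120 mm above the bench, over the pin. Bar 20 mm wide (x), 102 mm long (y), 8 mm thick, on posts 12 mm square at y = -45 and 45 mm. It leaves no room for a gripper over the pin: the mallet's head goes in under it along the fixture's x, held by the handle.
- pin_top (a point): Centre of the top of the sprung pin: upright steel pin with a flat cap, 18 mm diameter, 5 mm thick, under the middle of the bridge. Its top is 40 mm above the bench when up and 30 mm when home, the cap then sitting on the base plate.
- pin (a joint): Travel of the pin in m: 0 up, 0.010 fully home. It takes about 7 N to move it down; its tight sleeve holds it where it is left. It cannot go down while the keeper arm lies under its cap.
- keeper_grip (a point): On the knob's axis, 65 mm above the bench, inside the knob's black grip bar: 44 mm long (x), 14 mm wide (y), from 43 to 69 mm above the bench, on a disc 42 mm across. A steel keeper arm 14 mm wide, 8 mm thick, 95 mm long, just above the base plate, points from the axis along this frame's x and turns with the knob; its tip starts under the pin's cap.
- keeper (a joint): Angle of the keeper knob in rad, growing anticlockwise seen from above: near 0 the arm lies under the pin's cap (locked), 1.0 is the open stop.
- stone: Loose reddish India stone lying flat, bystander, 100 x 26 x 14 mm (x, y, z), origin at the centre of its underside.
- insert: Loose hardened steel runner insert with a channel along its top, bystander, 65 x 42 x 26 mm (x, y, z), origin at the centre of its underside.
- vise: Loose knurled brass pin vise lying along its x, bystander, 80 mm long (x = -37 to 43 mm), 12 mm thick, origin under its middle.
There are look-alikes about, which are no part of the job. What is meant by the fixture is not brown or purple, and is the smaller of those in its own colour.

How it is judged:
By the outcome, as a careful person would: the job done as asked, in the order asked, and still so for the second after the job is handed in, with the robot touching nothing.
It also fails if it takes over 72 s, if anything falls off the work surface, if the arm or the gripper's body presses on something with over 40 N, if the wrist force passes 120 N, or if a joint passes its speed limit or range.

ROBOT

A 7-joint arm with a two-finger parallel gripper is mounted at the origin on the work surface. World frame = base frame: x ahead of the robot, y to its left, z up, the work surface at z = 0. Lengths are in mm, angles in degrees, forces in N, time in s.
With the tool pointing down it reaches from about 400 to 925 mm from the base axis. Payload 5.6 kg.
Tool frame: the origin (TCP) lies on the front face of the gripper's body, between the roots of the fingers; the fingertips stand 73 mm ahead of it and the grasp point (between the pads) lies 54 mm ahead of it; z points along the fingers, y is the line along which they close (so a half turn about z gives the same grasp; the last joint's range is limited). The gripper opens to 85 mm and grips with 20 to 120 N. Pads are 22 mm wide; open, the fingers measure 114 mm over their backs; the gripper's body (76 mm by 85 mm) begins 54 mm behind the grasp point. The pads swing forward as they close: fully open they stand 13 mm farther back than shut.
Start: joints at [-77.177, 26.786, -0.665, 91.828, 0.344, 61.387, -3.226], TCP at [171.407, 626.997, 303.89] pointing down, gripper open.
Joint ranges: [-144.91, 144.91], [-17.63, 115.5], [-89.93, 88.59], [15.96, 139.68], [-74.01, 254.01], [8.47, 105.57], [-167.45, 167.45]. Speed limits (degrees/s): [147.25, 147.25, 180, 180, 180, 180, 180].

INTERFACE

Orientations are given as [roll, pitch, yaw] about the fixed x, y, z axes, in that order (R = Rz(yaw) Ry(pitch) Rx(roll)).
In Python, from workcell import read_state, read_camera, ctrl gives the robot as it stands.
- The arm moves only by the tool jog_arm, never from a script. Its argument "increments" is a list of rows, each a list of 7 numbers: the finger opening in cm, from 0 to 8.54, then the shift along the tool's x, y, z in cm, then the turn, a rotation vector about the tool's x, y, z in rad. In form: [[hand, tx, ty, tz, rx, ry, rz], ...]. A call has 1 to 12 rows; each row is the pose to reach, as a shift and turn from the pose commanded when the call began, along the tool's axes at that moment; what a row does not reach only later rows make up. A row lasts 1/8 s, in which the tool goes at most 62.5 mm and 10.7 degrees, less where a joint would pass 70% of its speed; a pose out of reach is approached as far as the arm can. A call with a gripper value outside its range is refused whole. The fingers move at their own pace and stop on an object; the grip force is fixed at half the most. Time passes only in rows, so rows that repeat a pose let the fingers close. It gives the time, the measured TCP pose, the force, the opening and the grip force at its end, in the units of the state.
- read_state(): the state, without advancing time (a new reading comes with each control period).
- read_camera(name): name is "scene" or "side" or "wrist"; returns a dict with "color" (400x640x3 uint8, blue, green, red), "range_z" (400x640 float32, mm along the optical axis (not along the pixel's ray), 0 where there is no reading), "vfov" (degrees; the focal length in pixels is half the picture's height over the tangent of half this angle, whatever the lens; pixels are square), "cx", "cy" (the principal point, pixels), "rvec" (rotation vector, rad) and "tvec" (3), from world to camera coordinates, as OpenCV has them. Camera axes: x right, y down, z forward; pixel columns grow to the right and rows downward; lengths in mm; the calibration is good to about 2 mm. A picture is of the moment at which its call begins.
- ctrl.job_done(): hands the job in; it is judged then, once.
The state is a dict: "time": time; "joint_positions": joint angles; "qvel": joint speeds; "joint_efforts": joint torques, N m; "tcp_pos": TCP position; "tool_rot": TCP orientation; "contact_force": force on the tool from outside, world axes, zero at the start; "moment": the same for the moment, N m; "grip_width": opening from 0.0 (shut) to 1.0 (fully open); "grip_force": force on a finger pad.
Only numpy, scipy, OpenCV 4.12 (cv2) and the standard library are available. Lean on these libraries where they do the work, as an engineer would, in place of code of your own. Each camera call takes 0.05 s, during which the arm holds its last target. There are 200 camera calls.

## Working session

There is one attempt and no reset: what is moved stays moved. The work goes in short steps, Python scripts to look and compute and a tool call to move; the robot and the scene stay as the last step left them, time stands still between calls to the robot, and variables do not carry over. Pictures are saved under pics/ and viewed, at most 10 in all, crops included, and the job is handed in when it is done.

Besides the shell and the picture viewer there is one more tool, called after "Request:" as name(argument=value, ...), one argument or row to a line, values as JSON. jog_arm: Moves the arm, as the interface text tells. Its arguments: {"type":"object","properties":{"increments":{"type":"array","items":{"type":"array","items":{"type":"number"}}}},"required":["increments"]}

```bash
mkdir -p pics; cat > h.py <<'E'
import numpy as np, cv2
from workcell import read_state, read_camera, ctrl
def cam(n):
    c=read_camera(n); f=200/np.tan(np.radians(c['vfov'])/2)
    R=cv2.Rodrigues(np.array(c['rvec'],float))[0]; t=np.array(c['tvec'],float).ravel()
    z=c['range_z']; v,u=np.mgrid[:400,:640]
    P=np.stack([(u-c['cx'])/f*z,(v-c['cy'])/f*z,z],-1)
    W=(P-t)@R; W[z==0]=np.nan
    return c['color'],W,(f,c['cx'],c['cy'],R,t)
def proj(k,p):
    f,cx,cy,R,t=k; q=R@np.array(p,float)+t
    return q[0]/q[2]*f+cx,q[1]/q[2]*f+cy
E
python3 - <<'E'
from h import *
for n in ['scene','side']:
    c,W,k=cam(n); cv2.imwrite(f'pics/{n}1.png',c); np.savez(f'{n}1.npz',c=c,W=W)
    print(n,-k[3].T@k[4],k[3][2],k[0])
print(read_state())
E
```

```text
scene [1672.88260412 -510.55621009  942.08227597] [-0.75454529  0.31108959 -0.57782755] 409.62912042248865
side [327.76672226 812.7814193  947.69865273] [ 0.19200645 -0.70533393 -0.68237641] 457.58132785369384
{'time': 0.1, 'joint_positions': array([-77.17647926,  26.83397485,  -0.66561341,  91.87596975,
         0.34354531,  61.38826536,  -3.22623765]), 'qvel': array([ 0.05836993, -0.16971162,  0.05734255, -0.08113418,  0.01301185,
       -0.04582402,  0.02489225]), 'joint_efforts': array([ 1.20819950e-03, -5.33526993e+01,  2.14568549e-02, -2.51973116e+01,
        1.15190365e-02,  4.29830325e-03, -1.81153575e-05]), 'tcp_pos': array([171.32055143, 626.60560493, 302.99694049]), 'tool_rot': array([-1.79903980e+02,  6.27296852e-03,  1.64709212e+02]), 'contact_force': array([-0.46132001,  0.30803452, -0.24008439]), 'moment': array([-0.00317638,  0.01383056, -0.02037094]), 'grip_force': 0.0, 'grip_width': 1.002103324764426}
```

View pics/scene1.png

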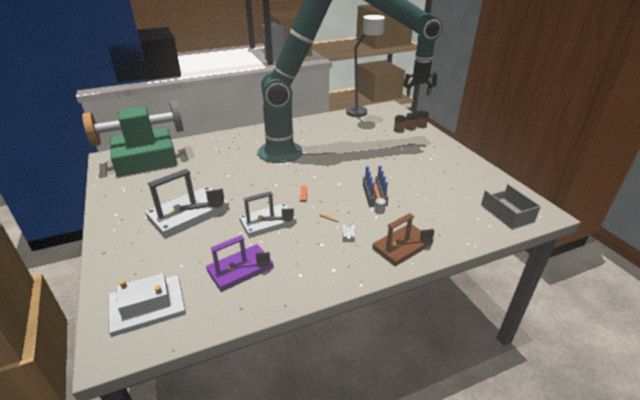

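View pics/side1.png

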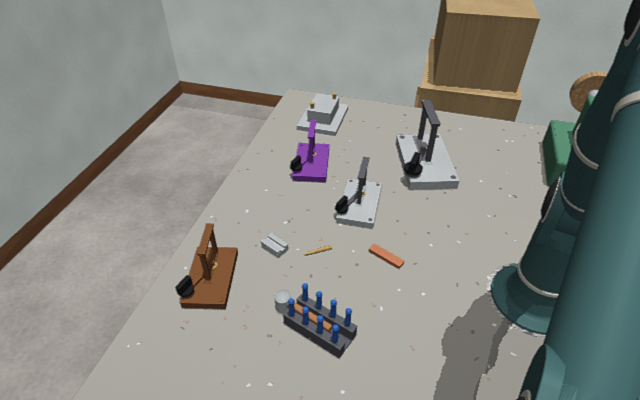

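The scene picture shows four fixtures: purple (240,260), brown (405,240), large grey (185,205) and small grey (268,215). The small grey one, at (360,200) in the side view, is meant: it is neither brown nor purple, and it is the smaller of the two greys. The mallet head is at (381,205) in scene and (283,299) in side, at the end of the rack.

```bash
python3 - <<'E'
from h import *
A=np.load('scene1.npz');B=np.load('side1.npz')
a=cv2.resize(A['c'][180:245,225:325],(800,520),interpolation=cv2.INTER_CUBIC)
b=cv2.resize(B['c'][150:230,325:395],(350,400),interpolation=cv2.INTER_CUBIC)
b2=cv2.resize(B['c'][275:360,260:365],(450,364),interpolation=cv2.INTER_CUBIC)
im=np.zeros((400,800,3),np.uint8); im[:,:350]=b; im[:364,350:]=b2
cv2.imwrite('pics/crop1.png',im)
for nm,S,pts in [('side',B,dict(platecorners=[(358,195)],mallet=[(283,296)],insert=[(274,244)],stone=[(386,256)],vise=[(318,250)],grip=[(342,205)],bridge=[(364,172)])),('scene',A,dict(mallet=[(381,203)],insert=[(348,231)],stone=[(304,193)],vise=[(329,217)],grip=[(288,213)],bridge=[(259,199)]))]:
    for k,v in pts.items():
        for u,w in v: print(nm,k,np.round(np.nanmedian(S['W'][w-1:w+2,u-1:u+2].reshape(-1,3),0)))
# fixture heights from both cams
for nm,S in (('side',B),('scene',A)):
    W=S['W'].reshape(-1,3); 
    g=np.round(np.nanmedian(S['W'][190:200,355:362].reshape(-1,3) if nm=='side' else S['W'][214:222,258:264].reshape(-1,3),0)); print(nm,'plate',g)
    ctr=np.array([g[0],g[1]])
    m=(np.linalg.norm(W[:,:2]-ctr,axis=1)<170)
    for lo,hi in ((18,32),(110,140),(60,75)):
        Q=W[m&(W[:,2]>lo)&(W[:,2]<hi)]
        if len(Q)>5: print(lo,hi,len(Q),cv2.minAreaRect(Q[:,:2].astype(np.float32)),Q[:,2].mean())
E
```

```text
side platecorners [ 500. -191.   61.]
side mallet [594. 208.  53.]
side insert [686.  26.  20.]
side stone [382. -20.  14.]
side vise [566.   5.  10.]
side grip [ 536. -142.   55.]
side bridge [ 492. -218.  127.]
scene mallet [614. 194.  47.]
scene insert [682.  22.  20.]
scene stone [395. -31.  16.]
scene vise [573.  -1.  10.]
scene grip [ 548. -152.   57.]
scene bridge [ 348. -206.    2.]
side plate [ 500. -192.   54.]
18 32 1250 ((541.1767578125, -209.97967529296875), (197.27691650390625, 191.8561553955078), 4.022891044616699) 25.020454094043068
110 140 175 ((500.2572937011719, -239.7740478515625), (20.399959564208984, 105.25082397460938), 3.304502487182617) 126.84696430723871
60 75 94 ((508.60205078125, -201.2152099609375), (171.92478942871094, 36.06476593017578), 70.60269927978516) 67.34762108139593
scene plate [ 506. -244.   30.]
18 32 829 ((514.368896484375, -233.15621948242188), (308.0083312988281, 217.64535522460938), 1.302624225616455) 26.33484992483986
110 140 156 ((501.021240234375, -245.68438720703125), (26.977380752563477, 101.25526428222656), 2.6069729328155518) 127.35237984764306
60 75 98 ((486.7978210449219, -263.7528381347656), (282.9203796386719, 74.36652374267578), 51.45987319946289) 67.0100861973206
```

View pics/crop1.png

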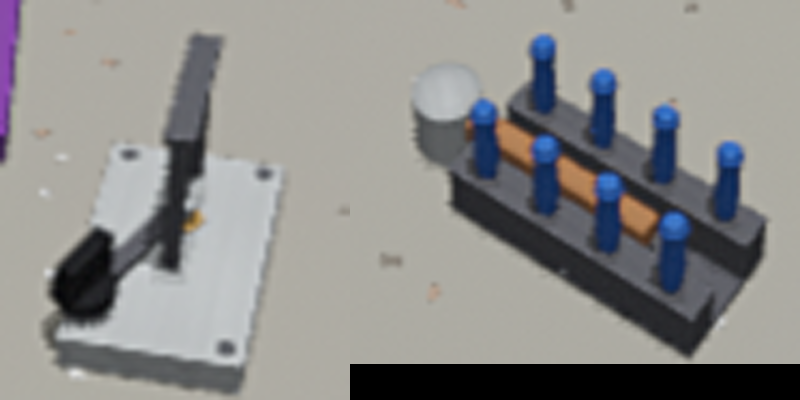

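The crop confirms the small grey fixture, with a black knob, its arm running to the pin and a gold cap under the bridge. The mallet's wooden handle lies between the blue files.

```bash
cat >> h.py <<'E'
from scipy.spatial.transform import Rotation as Ro
def go(p,yaw,pitch=0):
    """rows to reach TCP p (world mm), pointing down with tool x at yaw"""
    s=read_state(); R0=Ro.from_euler('xyz',s['tool_rot'],degrees=True)
    R1=Ro.from_euler('xyz',[180,pitch,yaw],degrees=True)
    d=R0.inv().apply(np.array(p)-s['tcp_pos'])/10; r=(R0.inv()*R1).as_rotvec()
    n=max(np.linalg.norm(d)/6.25,np.degrees(np.linalg.norm(r))/10.7)
    print('shift',np.round(d,2),'turn',np.round(r,3),'minrows',round(n,1),'t',s['time'])
E
python3 - <<'E'
from h import *
for n in ('side','scene'):
    S=np.load(n+'1.npz'); c=S['c'].astype(int); W=S['W']
    m=(c[...,0]>c[...,2]+60)&(W[...,2]>85)&(W[...,2]<110)&(W[...,0]>300)&(W[...,0]<800)
    k,l,_,_=cv2.connectedComponentsWithStats(m.astype(np.uint8))
    print(n,[np.round(W[l==i].mean(0)) .tolist() for i in range(1,k)])
    m=(c[...,2]>c[...,0]+40)&(W[...,2]>25)&(W[...,2]<50)&(W[...,0]>420)&(W[...,0]<620)&(W[...,1]>130)
    Q=W[m]; print(len(Q),cv2.minAreaRect(Q[:,:2].astype(np.float32)))
    Q=W[(W[...,2]>44)&(W[...,2]<60)&(abs(W[...,0]-610)<40)&(abs(W[...,1]-205)<40)]; print('head',len(Q),Q.mean(0),Q.max(0),Q.min(0))
go([580,170,330],180)
E
```

```text
side [[542.0, 197.0, 97.0], [504.0, 210.0, 97.0], [559.0, 246.0, 97.0], [467.0, 223.0, 96.0], [521.0, 259.0, 97.0], [430.0, 237.0, 97.0], [484.0, 272.0, 97.0], [447.0, 285.0, 97.0]]
195 ((522.2164306640625, 226.65631103515625), (24.684852600097656, 121.90192413330078), 69.95507049560547)
head 184 [597.15602066 206.77508408  50.90689876] [617.33081796 244.02426204  58.09062133] [574.06073864 183.70276827  44.04166859]
scene [[436.0, 227.0, 98.0], [452.0, 276.0, 98.0], [471.0, 213.0, 99.0], [488.0, 263.0, 98.0], [509.0, 201.0, 99.0], [525.0, 250.0, 97.0], [547.0, 189.0, 99.0], [565.0, 237.0, 98.0]]
267 ((494.1649169921875, 965.166259765625), (136.84085083007812, 1529.5439453125), 0.5204505920410156)
head 61 [603.01704072 195.39115958  50.90887983] [620.00642613 235.05876869  59.41289994] [571.57592164 176.44167492  44.22231879]
shift [-51.46 -33.27  -2.64] turn [-0.002 -0.    -0.267] minrows 9.8 t 0.1
```

Request:
jog_arm(
  increments=[
    [8.5, -51, -31.4, -2.7, 0, 0, 0.065],
    [8.5, -51, -31.4, -2.7, 0, 0, 0.065],
    [8.5, -51, -31.4, -2.7, 0, 0, 0.065],
    [8.5, -51, -31.4, -2.7, 0, 0, 0.065],
    [8.5, -51, -31.4, -2.7, 0, 0, 0.065],
    [8.5, -51, -31.4, -2.7, 0, 0, 0.065],
    [8.5, -51, -31.4, -2.7, 0, 0, 0.065],
    [8.5, -51, -31.4, -2.7, 0, 0, 0.065],
    [8.5, -51, -31.4, -2.7, 0, 0, 0.065],
    [8.5, -51, -31.4, -2.7, 0, 0, 0.065],
    [8.5, -51, -31.4, -2.7, 0, 0, 0.065],
    [8.5, -51, -31.4, -2.7, 0, 0, 0.065],
  ],
)

```text
time: 1.6
tcp_pos: [579.8, 190.5, 330.3]
tool_rot: [-180.0, -0.1, 161.0]
contact_force: [0.1, 0.8, -0.3]
grip_width: 0.992
grip_force: 0.0
```

```bash
python3 - <<'E'
from h import *
c,W,k=cam('wrist'); cv2.imwrite('pics/w1.png',c); np.savez('w1.npz',c=c,W=W)
C=-k[3].T@k[4]; s=read_state(); print(s['time'],s['tcp_pos'],s['tool_rot'],C,k[3][2],k[0])
c=c.astype(int)
m=(c[...,0]>c[...,2]+60)&(W[...,2]>85)&(W[...,2]<110)
n,l,_,_=cv2.connectedComponentsWithStats(m.astype(np.uint8))
print([np.round(W[l==i].mean(0)).tolist() for i in range(1,n) if (l==i).sum()>30])
Q=W[(W[...,2]>44)&(W[...,2]<60)&(abs(W[...,0]-600)<50)&(abs(W[...,1]-205)<50)]; print('head',len(Q),Q.mean(0),cv2.minEnclosingCircle(Q[:,:2].astype(np.float32)))
E
```

```text
1.65 [579.54071767 191.09744216 330.45487019] [ 1.79994533e+02 -8.11914990e-02  1.61107328e+02] [518.73284695 212.66481028 400.4803009 ] [ 0.24271869 -0.08328522 -0.96651498] 293.91945856151233
[[432.0, 232.0, 98.0], [449.0, 280.0, 98.0], [469.0, 219.0, 98.0], [486.0, 267.0, 98.0], [507.0, 206.0, 98.0], [523.0, 255.0, 98.0], [544.0, 194.0, 98.0], [560.0, 242.0, 98.0]]
head 790 [596.96423069 201.79029246  50.52963783] ((583.5394287109375, 213.75326538085938), 39.168426513671875)
```

View pics/w1.png

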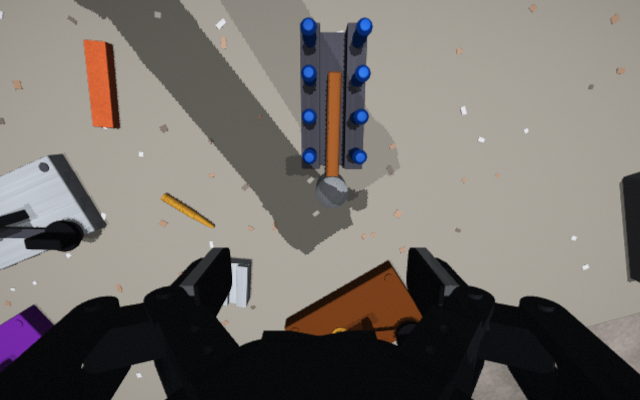

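```bash
python3 - <<'E'
from h import *
S=np.load('w1.npz'); c=S['c'].astype(int); W=S['W']
v,u=np.mgrid[:400,:640]
m=(abs(u-332)<22)&(v>165)&(v<215)&(W[...,2]>46)
Q=W[m]; print('head',len(Q),Q.mean(0),cv2.minEnclosingCircle(Q[:,:2].astype(np.float32)),np.percentile(Q,[2,98],axis=0))
m=(abs(u-334)<12)&(v>70)&(v<178)&(c[...,2]>c[...,0]+40)&(W[...,2]>33)&(W[...,2]<46)
Q=W[m]; print('handle',len(Q),cv2.minAreaRect(Q[:,:2].astype(np.float32)),Q[:,2].mean())
l=cv2.fitLine(Q[:,:2].astype(np.float32),cv2.DIST_HUBER,0,.01,.01).ravel(); print(l,np.degrees(np.arctan2(l[1],l[0])))
# brown fixture extents, and free space
m=(c[...,2]>c[...,0]+40)&(u>280)&(v>255)&(W[...,2]>10)
Q=W[m]; print('brown',np.percentile(Q,[1,99],axis=0))
E
```

```text
head 758 [597.13410215 201.64857498  50.72742641] ((598.1622924804688, 201.4585723876953), 19.7220401763916) [[580.52229366 184.30614414  46.26456238]
 [615.42012261 218.77987235  54.67847596]]
handle 1339 ((524.0851440429688, 228.7301483154297), (15.384014129638672, 120.7015151977539), 70.12617492675781) 39.71258701315895
[ 9.4039732e-01 -3.4007773e-01  5.2178577e+02  2.2937292e+02] -19.881609
brown [[573.45552265  83.62829616  23.13604173]
 [836.30953054 261.72113526 330.94000025]]
```

The wrist picture shows the mallet head at (332,190), its handle running up to (334,72) between the files. There is no room beside the handle, so I'll lift the mallet out by its head, stand it on the open bench and regrip it there.

```bash
python3 - <<'E'
from h import *
go([603,200,160],160.1);go([603,200,100],160.1); print(read_state()['joint_positions'])
E
```

```text
shift [-1.96  1.6  17.04] turn [ 0.    -0.001  0.018] minrows 2.8 t 1.65
shift [-1.96  1.6  23.04] turn [ 0.    -0.001  0.018] minrows 3.7 t 1.65
[-31.68392086  21.50340489  13.40275541  96.8494206   -5.56554103
  62.35349743  54.51770713]
```

Request:
jog_arm(
  increments=[
    [8.5, -1.96, 1.6, 5, 0, 0, 0.018],
    [8.5, -1.96, 1.6, 11, 0, 0, 0.018],
    [8.5, -1.96, 1.6, 16, 0, 0, 0.018],
    [8.5, -1.96, 1.6, 19, 0, 0, 0.018],
    [8.5, -1.96, 1.6, 21, 0, 0, 0.018],
    [8.5, -1.96, 1.6, 23, 0, 0, 0.018],
    [8.5, -1.96, 1.6, 23, 0, 0, 0.018],
    [8.5, -1.96, 1.6, 23, 0, 0, 0.018],
  ],
)

```text
time: 2.65
tcp_pos: [605.0, 198.6, 101.9]
tool_rot: [179.9, 0.1, 160.0]
contact_force: [-0.3, -0.2, 0.6]
grip_width: 0.993
grip_force: 0.0
```

Request:
jog_arm(
  increments=[
    [3, 0, 0, 0, 0, 0, 0],
    [3, 0, 0, 0, 0, 0, 0],
    [3, 0, 0, 0, 0, 0, 0],
    [3, 0, 0, 0, 0, 0, 0],
    [3, 0, 0, 0, 0, 0, 0],
    [3, 0, 0, 0, 0, 0, 0],
    [3, 0, 0, 0, 0, 0, 0],
    [3, 0, 0, 0, 0, 0, 0],
  ],
)

```text
time: 3.65
tcp_pos: [604.6, 198.3, 102.0]
tool_rot: [180.0, 0.0, 160.0]
contact_force: [-1.8, -0.9, 6.2]
grip_width: 0.442
grip_force: 59.8
```

Request:
jog_arm(
  increments=[
    [3, 0, 0, -0.5, 0, 0, 0],
    [3, 0, 0, -1.5, 0, 0, 0],
    [3, 0, 0, -3, 0, 0, 0],
    [3, 0, 0, -4, 0, 0, 0],
    [3, 0, 0, -4, 0, 0, 0],
  ],
)

```text
time: 4.28
tcp_pos: [605.0, 198.7, 142.4]
tool_rot: [179.9, 0.1, 160.0]
contact_force: [0.4, -0.6, -5.3]
grip_width: 0.443
grip_force: 60.7
```

```bash
python3 - <<'E'
from h import *
c,W,k=cam('wrist'); d,W2,k=cam('side'); cv2.imwrite('pics/w2.png',np.hstack([c[:300,200:500],cv2.resize(d[240:370,230:380],(346,300))]))
print(read_state()['contact_force'])
E
```

```text
[-0.01513935  0.0346988  -4.55649543]
```

View pics/w2.png

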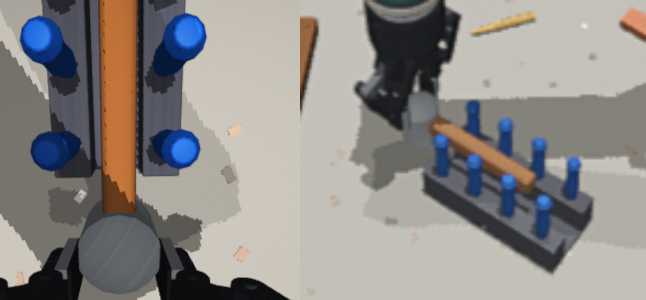

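The picture shows the head held between the pads at (118,255), the handle level and centred in the alley. I'll lift it clear next.

Request:
jog_arm(
  increments=[
    [3, 0, 0, -2, 0, 0, 0],
    [3, 0, 0, -5, 0, 0, 0],
    [3, 0, 0, -7, 0, 0, 0],
    [3, 0, 0, -7, 0, 0, 0],
  ],
)

```text
time: 4.88
tcp_pos: [605.3, 198.7, 213.3]
tool_rot: [179.8, 0.2, 160.0]
contact_force: [-0.6, 0.8, -4.0]
grip_width: 0.442
grip_force: 61.3
```

```bash
python3 - <<'E'
from h import *
go([600,100,210],180);go([600,100,102.5],180); 
E
```

```text
shift [-2.88 -9.45  0.31] turn [ 0.002  0.004 -0.35 ] minrows 1.9 t 4.875
shift [-2.85 -9.48 11.06] turn [ 0.002  0.004 -0.35 ] minrows 2.4 t 4.875
```

Request:
jog_arm(
  increments=[
    [3, -1, -3, 0, 0, 0, -0.11],
    [3, -2, -6.5, 0, 0, 0, -0.24],
    [3, -2.85, -9.5, 0, 0, 0, -0.35],
    [3, -2.85, -9.5, 1, 0, 0, -0.35],
    [3, -2.85, -9.5, 4, 0, 0, -0.35],
    [3, -2.85, -9.5, 7, 0, 0, -0.35],
    [3, -2.85, -9.5, 9, 0, 0, -0.35],
    [3, -2.85, -9.5, 10.2, 0, 0, -0.35],
    [3, -2.85, -9.5, 10.8, 0, 0, -0.35],
    [3, -2.85, -9.5, 11, 0, 0, -0.35],
    [3, -2.85, -9.5, 11, 0, 0, -0.35],
  ],
)

```text
time: 6.25
tcp_pos: [598.8, 99.5, 102.0]
tool_rot: [180.0, 0.1, -180.0]
contact_force: [-2.3, 0.4, 1.2]
grip_width: 0.442
grip_force: 61.9
```

Request:
jog_arm(
  increments=[
    [8.5, 0, 0, 0, 0, 0, 0],
    [8.5, 0, 0, 0, 0, 0, 0],
    [8.5, 0, 0, 0, 0, 0, 0],
    [8.5, 0, 0, 0, 0, 0, 0],
    [8.5, 0, 0, -4, 0, 0, 0],
    [8.5, 0, 0, -10, 0, 0, 0],
    [8.5, 0, 0, -16, 0, 0, 0],
    [8.5, 0, 0, -20, 0, 0, 0],
  ],
)

```text
time: 7.25
tcp_pos: [599.1, 99.4, 304.2]
tool_rot: [179.9, 0.2, -180.0]
contact_force: [0.3, 0.8, 0.0]
grip_width: 1.001
grip_force: 0.0
```

```bash
python3 - <<'E'
from h import *
c,W,k=cam('wrist'); np.savez('w3.npz',c=c,W=W); c=c.astype(int)
z=W[...,2]; box=(abs(W[...,0]-590)<40)&(abs(W[...,1]-100)<40)&(z>46)&(z<62); Q=W[box]
print('head',len(Q),cv2.minEnclosingCircle(Q[:,:2].astype(np.float32)),Q.max(0))
m=(c[...,2]>c[...,0]+40)&(z>33)&(z<46)&(abs(W[...,1]-100)<30)&(W[...,0]>430)&(W[...,0]<600); Q=W[m]
l=cv2.fitLine(Q[:,:2].astype(np.float32),cv2.DIST_HUBER,0,.01,.01).ravel(); print('handle',l,np.degrees(np.arctan2(l[1],l[0])),Q[:,2].mean(),cv2.minAreaRect(Q[:,:2].astype(np.float32)))
go([510,-160,320],110)
print(read_state()['joint_positions'])
E
```

```text
head 912 ((592.9459228515625, 100.41609954833984), 19.806156158447266) [612.45802344 120.19648766  56.57388743]
handle [9.9999696e-01 2.4661690e-03 5.1121243e+02 1.0009519e+02] 0.14130121 39.65957130805893 ((514.3626708984375, 100.05897521972656), (120.33367919921875, 15.063735008239746), 0.2705336809158325)
shift [  9.09 -25.96  -1.25] turn [0.009 0.008 1.222] minrows 6.5 t 7.3
[-19.85560513  22.18210989   9.45869219  98.46962501  -4.19407739
  59.03199729  81.02849229]
```

Request:
jog_arm(
  increments=[
    [8.5, 3.3, -12, -1, 0, 0, 0.18],
    [8.5, 6.6, -18, -2, 0, 0, 0.36],
    [8.5, 9.9, -24, -2.5, 0, 0, 0.54],
    [8.5, 9.9, -30, -2.5, 0, 0, 0.72],
    [8.5, 9.9, -36, -2.5, 0, 0, 0.9],
    [8.5, 9.9, -36, -2.5, 0, 0, 1.08],
    [8.5, 9.9, -36, -2.5, 0, 0, 1.26],
    [8.5, 9.9, -36, -2.5, 0, 0, 1.44],
    [8.5, 9.9, -36, -2.5, 0, 0, 1.57],
    [8.5, 9.9, -36, -2.5, 0, 0, 1.57],
    [8.5, 9.9, -36, -2.5, 0, 0, 1.57],
  ],
)

```text
time: 8.68
tcp_pos: [499.6, -260.5, 325.8]
tool_rot: [-180.0, -0.0, 90.2]
contact_force: [0.5, -0.7, 0.8]
grip_width: 0.995
grip_force: 0.0
```

```bash
python3 - <<'E'
from h import *
c,W,k=cam('wrist'); np.savez('w4.npz',c=c,W=W); cv2.imwrite('pics/w4.png',c)
z=W[...,2]; d=np.hypot(W[...,0]-500,W[...,1]+242)
for lo,hi in ((123,133),(22,28)):
    Q=W[(z>lo)&(z<hi)&(d<150)&(W[...,1]<-100)]; print(lo,len(Q),cv2.minAreaRect(Q[:,:2].astype(np.float32)),Q[:,2].mean())
Q=W[(z>63)&(z<73)&(np.hypot(W[...,0]-541,W[...,1]+150)<32)]; print('grip',len(Q),cv2.minAreaRect(Q[:,:2].astype(np.float32)),Q[:,2].mean())
m=(z>37)&(z<43)&(d<25); Q=W[m]; print('pin',len(Q), cv2.minEnclosingCircle(Q[:,:2].astype(np.float32)) if len(Q) else '')
E
```

```text
123 2351 ((500.6097717285156, -241.8501739501953), (20.027681350708008, 101.91837310791016), 2.905907392501831) 127.91879606517071
22 10151 ((541.5655517578125, -218.47149658203125), (194.33148193359375, 197.64373779296875), 2.8950557708740234) 24.912471992493963
grip 617 ((540.8601684570312, -149.62916564941406), (43.9445686340332, 14.062813758850098), 69.83123016357422) 68.70182714314225
pin 0
```

View pics/w4.png

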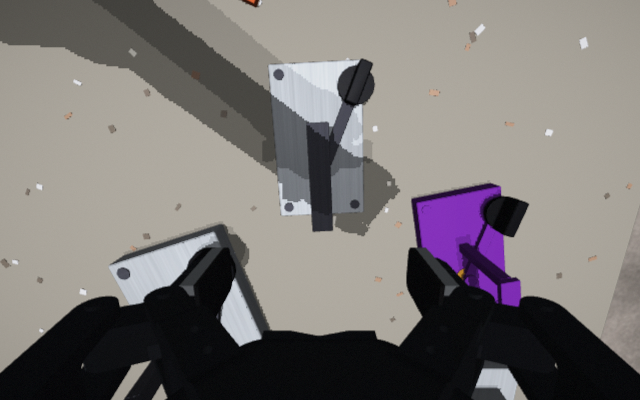

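The wrist picture shows the small grey fixture: bridge at (320,175), knob bar at (357,82), arm running to the pin under the bridge. The large grey and purple ones are at the picture's lower edges. Next is the knob, kept above bridge height.

```bash
python3 - <<'E'
from h import *
go([540.9,-149.6,132],69.8); 
E
```

```text
shift [11.08  4.17 19.38] turn [ 0.    -0.     0.355] minrows 3.6 t 8.725
```

Request:
jog_arm(
  increments=[
    [8.5, 5, 2, 2, 0, 0, 0.18],
    [8.5, 11.08, 4.17, 4, 0, 0, 0.355],
    [8.5, 11.08, 4.17, 10, 0, 0, 0.355],
    [8.5, 11.08, 4.17, 15, 0, 0, 0.355],
    [8.5, 11.08, 4.17, 18, 0, 0, 0.355],
    [8.5, 11.08, 4.17, 19.2, 0, 0, 0.355],
    [8.5, 11.08, 4.17, 19.2, 0, 0, 0.355],
    [0.8, 11.08, 4.17, 19.2, 0, 0, 0.355],
    [0.8, 11.08, 4.17, 19.2, 0, 0, 0.355],
    [0.8, 11.08, 4.17, 19.2, 0, 0, 0.355],
    [0.8, 11.08, 4.17, 19.2, 0, 0, 0.355],
    [0.8, 11.08, 4.17, 19.2, 0, 0, 0.355],
  ],
)

```text
time: 10.22
tcp_pos: [541.3, -149.8, 134.5]
tool_rot: [180.0, -0.0, 69.7]
contact_force: [-2.1, 1.1, 5.6]
grip_width: 0.137
grip_force: 60.1
```

Request:
jog_arm(
  increments=[
    [0.8, 0, 0, 0, 0, 0, 0],
    [0.8, 0, 0, 0, 0, 0, 0],
    [0.8, 0, 0, 0, 0, 0, 0],
    [0.8, 0, 0, 0, 0, 0, 0],
  ],
)

```text
time: 10.72
tcp_pos: [541.3, -149.8, 134.5]
tool_rot: [180.0, -0.0, 69.7]
contact_force: [-1.8, 0.0, 5.2]
grip_width: 0.137
grip_force: 60.1
```

Request:
jog_arm(
  increments=[
    [0.8, 0, 0, 0, 0, 0, -0.08],
    [0.8, 0, 0, 0, 0, 0, -0.2],
    [0.8, 0, 0, 0, 0, 0, -0.32],
    [0.8, 0, 0, 0, 0, 0, -0.44],
    [0.8, 0, 0, 0, 0, 0, -0.56],
    [0.8, 0, 0, 0, 0, 0, -0.68],
    [0.8, 0, 0, 0, 0, 0, -0.8],
    [0.8, 0, 0, 0, 0, 0, -0.88],
    [0.8, 0, 0, 0, 0, 0, -0.92],
    [0.8, 0, 0, 0, 0, 0, -0.92],
  ],
)

```text
time: 11.98
tcp_pos: [540.2, -149.9, 134.5]
tool_rot: [-179.9, -0.1, 122.4]
contact_force: [-4.6, 0.3, 9.5]
grip_width: 0.141
grip_force: 60.4
```

```bash
python3 - <<'E'
from h import *
s=read_state(); print(s['moment'],s['contact_force'],s['tool_rot'])
E
```

```text
[0.14215731 1.00699639 0.03341351] [-4.56687782  0.33064301  9.47776797] [-1.79933164e+02 -1.04891907e-01  1.22417498e+02]
```

Request:
jog_arm(
  increments=[
    [0.8, 0, 0, 0, 0, 0, -0.03],
    [0.8, 0, 0, 0, 0, 0, -0.06],
    [0.8, 0, 0, 0, 0, 0, -0.09],
    [0.8, 0, 0, 0, 0, 0, -0.09],
  ],
)

```text
time: 12.48
tcp_pos: [540.1, -150.0, 134.5]
tool_rot: [-180.0, -0.1, 127.3]
contact_force: [-4.6, 2.3, 8.9]
grip_width: 0.138
grip_force: 63.3
```

```bash
python3 - <<'E'
from h import *
s=read_state(); print(s['moment'],s['contact_force'],s['tool_rot'])
E
```

```text
[ 0.27573111  0.94164065 -1.03466887] [-4.63341129  2.27552953  8.94412845] [-1.79980777e+02 -1.39807713e-01  1.27321081e+02]
```

Request:
jog_arm(
  increments=[
    [8.5, 0, 0, 0, 0, 0, 0],
    [8.5, 0, 0, 0, 0, 0, 0],
    [8.5, 0, 0, 0, 0, 0, 0],
    [8.5, 0, 0, -3, 0, 0, 0],
    [8.5, 0, 0, -9, 0, 0, 0],
    [8.5, -5, 0, -15, 0, 0, 0],
    [8.5, -11, 0, -19, 0, 0, 0],
    [8.5, -11, 0, -19, 0, 0, 0],
  ],
)

```text
time: 13.48
tcp_pos: [609.8, -239.9, 326.9]
tool_rot: [179.9, 0.3, 127.5]
contact_force: [0.6, 0.7, 0.1]
grip_width: 1.003
grip_force: 0.0
```

```bash
python3 - <<'E'
from h import *
c,W,k=cam('wrist'); cv2.imwrite('pics/w5.png',c)
z=W[...,2]
Q=W[(z>63)&(z<73)&(np.hypot(W[...,0]-541,W[...,1]+150)<32)]; print('grip',len(Q),cv2.minAreaRect(Q[:,:2].astype(np.float32)))
Q=W[(z>37)&(z<43)&(np.hypot(W[...,0]-500.6,W[...,1]+241.8)<14)]; print('pin',len(Q),Q.mean(0) if len(Q) else'')
go([525,100.2,320],180)
E
```

```text
grip 613 ((540.7489013671875, -149.74261474609375), (13.968027114868164, 44.241371154785156), 33.83750915527344)
pin 190 [ 500.73760246 -241.58240285   39.7784115 ]
shift [32.33 13.96  0.55] turn [-0.001  0.008 -0.917] minrows 5.6 t 13.525
```

View pics/w5.png

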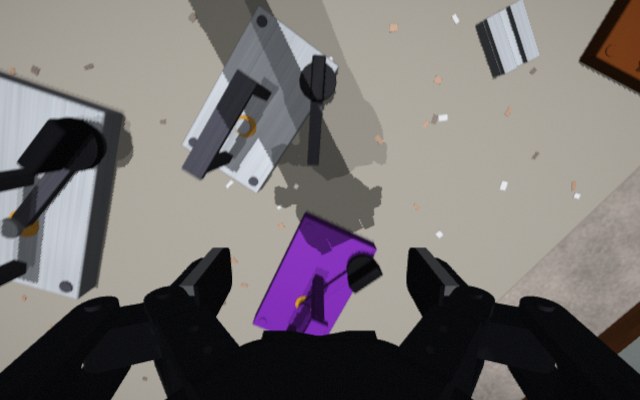

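The picture shows the knob bar at (318,75) turned, its arm pointing down to (314,160), clear of the gold pin cap at (247,125). The bar has turned 57.5° from the reference, so it is at the open stop. Now I'll grip the mallet's handle.

Request:
jog_arm(
  increments=[
    [8.5, 5, 2, 0, 0, 0, -0.15],
    [8.5, 11, 5, 0, 0, 0, -0.3],
    [8.5, 17, 7.5, 0, 0, 0, -0.45],
    [8.5, 23, 10, 0, 0, 0, -0.6],
    [8.5, 28, 12, 0, 0, 0, -0.75],
    [8.5, 32.33, 13.96, 0.5, 0, 0.008, -0.917],
    [8.5, 32.33, 13.96, 4, 0, 0.008, -0.917],
    [8.5, 32.33, 13.96, 9, 0, 0.008, -0.917],
    [8.5, 32.33, 13.96, 12, 0, 0.008, -0.917],
    [8.5, 32.33, 13.96, 12, 0, 0.008, -0.917],
  ],
)

```text
time: 14.78
tcp_pos: [519.5, 104.4, 201.3]
tool_rot: [179.9, -0.7, -179.8]
contact_force: [0.6, -0.1, 0.4]
grip_width: 0.997
grip_force: 0.0
```

```bash
python3 - <<'E'
from h import *
go([525,100.2,84],180)
E
```

```text
shift [-0.7  -0.45 11.72] turn [ 0.002 -0.013  0.003] minrows 1.9 t 14.775
```

Request:
jog_arm(
  increments=[
    [8.5, -0.7, -0.45, 1, 0, -0.013, 0.003],
    [8.5, -0.7, -0.45, 5, 0, -0.013, 0.003],
    [8.5, -0.7, -0.45, 9, 0, -0.013, 0.003],
    [8.5, -0.7, -0.45, 11.2, 0, -0.013, 0.003],
    [8.5, -0.7, -0.45, 11.7, 0, -0.013, 0.003],
    [8.5, -0.7, -0.45, 11.7, 0, -0.013, 0.003],
    [8.5, -0.7, -0.45, 11.7, 0, -0.013, 0.003],
  ],
)

```text
time: 15.65
tcp_pos: [528.9, 100.4, 88.2]
tool_rot: [179.8, 0.5, 179.9]
contact_force: [0.4, -0.3, -0.6]
grip_width: 0.993
grip_force: 0.0
```

```bash
python3 - <<'E'
from h import *
go([525,100.2,84],180)
E
```

```text
shift [ 0.39 -0.02  0.42] turn [ 0.004  0.009 -0.001] minrows 0.1 t 15.65
```

Request:
jog_arm(
  increments=[
    [8.5, 0.35, 0, 0.3, 0.003, 0.007, 0],
    [8.5, 0.35, 0, 0.3, 0.003, 0.007, 0],
    [1, 0.35, 0, 0.3, 0.003, 0.007, 0],
    [1, 0.35, 0, 0.3, 0.003, 0.007, 0],
    [1, 0.35, 0, 0.3, 0.003, 0.007, 0],
    [1, 0.35, 0, 0.3, 0.003, 0.007, 0],
    [1, 0.35, 0, 0.3, 0.003, 0.007, 0],
    [1, 0.35, 0, 0.3, 0.003, 0.007, 0],
    [1, 0.35, 0, 0.3, 0.003, 0.007, 0],
    [1, 0.35, 0, 0.3, 0.003, 0.007, 0],
    [1, 0.35, 0, 0.3, 0.003, 0.007, 0],
    [1, 0.35, 0, 0.3, 0.003, 0.007, 0],
  ],
)

```text
time: 17.15
tcp_pos: [524.4, 100.1, 83.8]
tool_rot: [180.0, -0.1, 179.9]
contact_force: [0.3, -0.9, 2.9]
grip_width: 0.171
grip_force: 60.7
```

Request:
jog_arm(
  increments=[
    [1, 0, 0, -1, 0, 0, 0],
    [1, 0, 0, -4, 0, 0, 0],
    [1, 0, 0, -8, 0, 0, 0],
    [1, 0, 0, -12, 0, 0, 0],
    [1, 0, 0, -14, 0, 0, 0],
    [1, 0, 0, -14, 0, 0, 0],
  ],
)

```text
time: 17.9
tcp_pos: [524.8, 100.6, 225.2]
tool_rot: [179.9, 0.1, 180.0]
contact_force: [-0.4, 0.4, -4.9]
grip_width: 0.178
grip_force: 59.7
```

```bash
python3 - <<'E'
from h import *
A=np.load('scene1.npz')['W'].reshape(-1,3);B=np.load('side1.npz')['W'].reshape(-1,3);C=np.load('w4.npz')['W'].reshape(-1,3)
for W in (A,B,C):
    Q=W[(W[:,2]>15)&(W[:,2]<215)&(W[:,0]>200)&(W[:,0]<440)&(W[:,1]<-100)&(W[:,1]>-520)]
    print(len(Q)); 
    if len(Q): print(np.percentile(Q,[2,98],axis=0).round()); H,_,_=np.histogram2d(Q[:,0],Q[:,1],bins=[np.arange(200,441,30),np.arange(-520,-99,30)]); print(H.astype(int))
c,W,k=cam('wrist'); z=W[...,2]; c=c.astype(int)
m=(c[...,2]>c[...,0]+40)&(abs(W[...,1]-100)<15)&(z>150)&(z<230); Q=W[m]; print('handle z',len(Q),np.polyfit(Q[:,0],Q[:,2],1),np.polyfit(Q[:,0],Q[:,1],1))
print(read_state()['moment'])
go([372,-248,230],182.9)
E
```

```text
1620
[[ 240. -517.   18.]
 [ 419. -346.  186.]]
[[  0   0   0   5   9   0   0   0   0   0   0   0   0   0]
 [  6  12  12  28  22   1   0   0   0   0   0   0   0   0]
 [ 35  27  16  36   1   0   0   0   0   0   0   0   0   0]
 [ 21  42  24  30   0   0   0   0   0   0   0   0   0   0]
 [ 64 120 141  10   0   2   1   0   0   0   0   0   0   0]
 [ 87  64  61  88 130 124  15   0   0   0   0   0   0   0]
 [ 44  60  72  49  61  20   0   0   0   0   0   0   0   0]
 [ 59  20   0   0   0   0   0   0   0   0   0   0   1   0]]
2259
[[ 230. -515.   18.]
 [ 409. -333.  184.]]
[[  0   0   0   5  41   1   0   0   0   0   0   0   0   0]
 [  3  19  39  51  64  49   0   0   0   0   0   0   0   0]
 [ 48  48  54  48  59  77   0   0   0   0   0   0   0   0]
 [ 35  41 154  52  57  90   5   0   0   0   0   0   0   0]
 [ 78  78 230  30  49  92  60   0   0   0   0   0   0   0]
 [ 57  18   4   0  52 161  70   0   0   0   0   0   0   0]
 [ 50  43  52  11  15  25   0   0   0   0   0   0   0   0]
 [ 30  12   0   0   0   0   0   0   0   0   0   0   0   2]]
6736
[[ 227. -489.   18.]
 [ 410. -334.  167.]]
[[  0   0   0  32 166   0   0   0   0   0   0   0   0   0]
 [  0   0  40 400 458 124   0   0   0   0   0   0   0   0]
 [  0   0   0 174 453 289   0   0   0   0   0   0   0   0]
 [  0   0 213  24 361 442   0   0   0   0   0   0   0   0]
 [  0   1 571   0  16 368 132   0   0   0   0   0   0   0]
 [  6 171 264  58   5 245 216   0   0   0   0   0   0   0]
 [101 399 428 307  98  49   0   0   0   0   0   0   0   0]
 [  6 119   0   0   0   0   0   0   0   0   0   0   0   0]]
handle z 8193 [6.09361608e-04 1.80768859e+02] [-5.35492620e-03  1.04584625e+02]
[ 0.01658254  0.29466745 -0.01983703]
shift [ 15.2  -34.85  -0.63] turn [ 0.001 -0.001 -0.051] minrows 6.1 t 17.95
```

Request:
jog_arm(
  increments=[
    [1, 1.5, -3.5, -0.5, 0, 0, 0],
    [1, 4, -9, -0.6, 0, 0, -0.01],
    [1, 6.5, -15, -0.6, 0, 0, -0.03],
    [1, 9, -21, -0.6, 0, 0, -0.05],
    [1, 11.5, -27, -0.6, 0, 0, -0.051],
    [1, 14, -32, -0.6, 0, 0, -0.051],
    [1, 15.2, -34.8, -0.6, 0, 0, -0.051],
    [1, 15.2, -34.8, -0.6, 0, 0, -0.051],
    [1, 15.2, -34.8, -0.6, 0, 0, -0.051],
  ],
)

```text
time: 19.08
tcp_pos: [372.0, -246.6, 228.8]
tool_rot: [179.9, -0.2, -177.1]
contact_force: [1.2, 1.4, -4.3]
grip_width: 0.176
grip_force: 59.8
```

```bash
python3 - <<'E'
from h import *
go([372,-248,138],182.9)
E
```

```text
shift [-0.02 -0.15  9.07] turn [ 0.002 -0.003  0.   ] minrows 1.5 t 19.075
```

Request:
jog_arm(
  increments=[
    [1, 0, -0.1, 2, 0, 0, 0],
    [1, 0, -0.1, 5, 0, 0, 0],
    [1, 0, -0.1, 7.5, 0, 0, 0],
    [1, 0, -0.1, 9, 0, 0, 0],
    [1, 0, -0.1, 9, 0, 0, 0],
    [1, 0, -0.1, 9, 0, 0, 0],
  ],
)

```text
time: 19.82
tcp_pos: [372.9, -248.6, 140.4]
tool_rot: [-180.0, 0.0, -177.1]
contact_force: [0.6, -0.1, -2.9]
grip_width: 0.18
grip_force: 59.8
```

```bash
python3 - <<'E'
from h import *
c,W,k=cam('wrist'); z=W[...,2]; c=c.astype(int)
m=(c[...,2]>c[...,0]+40)&(abs(W[...,1]+248)<20)&(z>80)&(z<110); Q=W[m]; print('handle',len(Q),np.polyfit(Q[:,0],Q[:,2],1),np.polyfit(Q[:,0]-372,Q[:,1],1))
a=np.radians(2.9); u=np.array([np.cos(a),np.sin(a)]); t=np.array([500.7,-241.7])-68.6*u; print(t)
go([*t,138.5],182.9)
E
```

```text
handle 8197 [-1.58269157e-03  9.68615689e+01] [ 4.61681951e-02 -2.47602720e+02]
[ 432.1878521  -245.17067569]
shift [-5.94  0.06  0.21] turn [-0.     0.001 -0.   ] minrows 1.0 t 19.875
```

Request:
jog_arm(
  increments=[
    [1, -0.8, 0.02, 0.05, 0, 0, 0],
    [1, -2, 0.03, 0.1, 0, 0, 0],
    [1, -3.5, 0.04, 0.1, 0, 0, 0],
    [1, -5, 0.06, 0.1, 0, 0, 0],
    [1, -5.94, 0.06, 0.1, 0, 0, 0],
    [1, -5.94, 0.06, 0.1, 0, 0, 0],
    [1, -5.94, 0.06, 0.1, 0, 0, 0],
  ],
)

```text
time: 20.75
tcp_pos: [430.9, -245.0, 138.5]
tool_rot: [179.9, -0.1, -177.1]
contact_force: [-1.0, 0.4, -4.8]
grip_width: 0.177
grip_force: 59.8
```

```bash
python3 - <<'E'
from h import *
d,W,k=cam('scene'); c,W2,k2=cam('side')
cv2.imwrite('pics/s6.png',np.hstack([cv2.resize(d[170:250,220:320],(400,320),interpolation=2),cv2.resize(c[150:230,310:410],(400,320),interpolation=2)]))
a=np.radians(2.9); t=np.array([500.7,-241.7])-68.6*np.array([np.cos(a),np.sin(a)]); go([*t,111],182.9); s=read_state(); print(s['tcp_pos'],s['contact_force'])
E
```

```text
shift [-0.14 -0.01  2.76] turn [ 0.001 -0.002 -0.001] minrows 0.4 t 20.85
[ 430.82119238 -245.14363364  138.65155362] [-0.70497907 -0.0162807  -4.84802136]
```

View pics/s6.png

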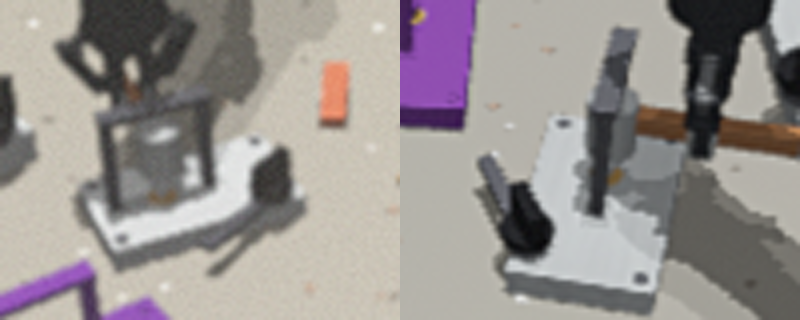

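The picture shows the head under the bridge at (160,145), over the gold cap at (160,198). The knob arm is clear, pointing away. Strike now.

Request:
jog_arm(
  increments=[
    [1, -0.13, 0, -0.3, 0, 0, 0],
    [1, -0.13, 0, -0.5, 0, 0, 0],
    [1, -0.13, 0, -0.5, 0, 0, 0],
    [1, -0.13, 0, 2.8, 0, 0, 0],
    [1, -0.13, 0, 2.8, 0, 0, 0],
  ],
)

```text
time: 21.48
tcp_pos: [433.0, -245.2, 110.3]
tool_rot: [180.0, -0.1, -177.2]
contact_force: [-0.3, -0.2, -4.7]
grip_width: 0.178
grip_force: 60.6
```

```bash
python3 - <<'E'
from h import *
c,W,k=cam('wrist'); z=W[...,2]; c=c.astype(int)
m=(c[...,2]>c[...,0]+40)&(abs(W[...,1]+248)<20)&(z>40)&(z<110)&(W[...,0]<440); Q=W[m]; p=np.polyfit(Q[:,0]-432,Q[:,2],1); print('handle top slope',p,'head face z',p[1]+68.6*p[0]-40)
s=read_state(); print(s['tcp_pos'],s['contact_force'],s['moment'])
E
```

```text
handle top slope [5.98389984e-02 6.65428158e+01] head face z 30.64777108292229
[ 432.67359535 -244.96600307  110.72796939] [-0.29223629  0.21744477 -3.44650505] [-0.01077964  0.24443421  0.02665081]
```

Request:
jog_arm(
  increments=[
    [1, 0, 0, -1, 0, 0, 0],
    [1, 0, 0, -2.5, 0, 0, 0],
    [1, 0, 0, -2.5, 0, 0, 0],
    [1, 2, 0, -2.5, 0, 0, 0],
    [1, 4, 0, -2.5, 0, 0, 0],
    [1, 6, 0, -2.5, 0, 0, 0],
    [1, 6, 0, -2.5, 0, 0, 0],
  ],
)

```text
time: 22.4
tcp_pos: [371.1, -248.0, 135.8]
tool_rot: [179.9, -0.1, -177.2]
contact_force: [0.2, -0.2, -5.2]
grip_width: 0.176
grip_force: 60.5
```

```bash
python3 - <<'E'
from h import *
B=[]
for n in ('scene','side','wrist'):
    c,W,k=cam(n); ci=c.astype(int); print(n,'expected px up/home',np.round(proj(k,[500.7,-241.7,40])),np.round(proj(k,[500.7,-241.7,30])))
    d=np.hypot(W[...,0]-500.7,W[...,1]+241.7)
    Q=W[(d<8)&(W[...,2]<60)]; print(len(Q),np.percentile(Q[:,2],[5,50,95]).round(1) if len(Q) else '')
    m=(ci[...,2]>ci[...,0]+40)&(d<20)&(W[...,2]<60); Q=W[m]; print('gold',len(Q),Q.mean(0) if len(Q) else '',Q[:,2].max() if len(Q) else '')
    B.append(c)
m=(ci[...,2]>ci[...,0]+40)&(abs(W[...,1]+248)<20)&(W[...,2]>60)&(W[...,2]<130)&(W[...,0]<380); Q=W[m]; print(np.polyfit(Q[:,0]-372,Q[:,2],1),read_state()['tcp_pos'])
cv2.imwrite('pics/s7.png',np.hstack([cv2.resize(B[0][170:250,220:320],(400,320),interpolation=2),cv2.resize(B[1][150:230,310:410],(400,320),interpolation=2)]))
E
```

```text
scene expected px up/home [260. 215.] [261. 218.]
21 [-749.8   26.6   32.9]
gold 0  
side expected px up/home [361. 189.] [361. 192.]
4 [27.9 30.2 31.7]
gold 4 [ 490.10017986 -239.41223745   25.13039976] 29.15091848409317
wrist expected px up/home [318. 403.] [318. 391.]
0 
gold 0  
[6.19618759e-02 9.22921817e+01] [ 373.79523725 -248.14574799  136.10500271]
```

View pics/s7.png

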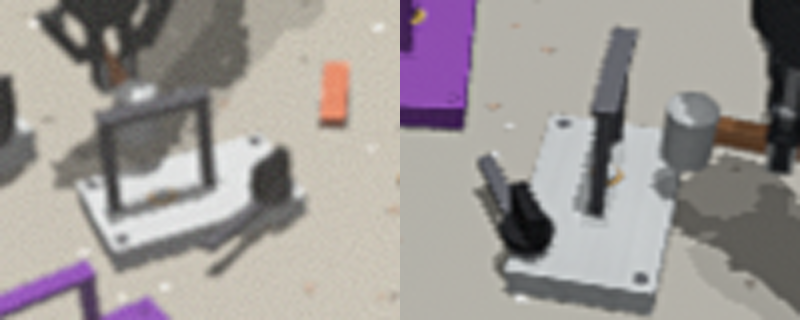

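The picture shows the cap low on the plate at (160,197) and the mallet withdrawn. I'll rise and look from above to confirm how far the pin has gone.

Request:
jog_arm(
  increments=[
    [1, 0, 0, -4, 0, 0, 0],
    [1, 0, 0, -9, 0, 0, 0],
    [1, 0, 3, -12.5, 0, 0, 0],
    [1, -3, 7, -12.5, 0, 0, 0],
    [1, -5.8, 10, -12.5, 0, 0, 0],
    [1, -5.8, 10.3, -12.5, 0, 0, 0],
    [1, -5.8, 10.3, -12.5, 0, 0, 0],
  ],
)

```text
time: 23.42
tcp_pos: [425.7, -142.1, 260.6]
tool_rot: [180.0, -0.1, -177.1]
contact_force: [-0.0, -1.0, -4.3]
grip_width: 0.177
grip_force: 60.4
```

```bash
python3 - <<'E'
from h import *
c,W,k=cam('wrist'); z=W[...,2]; print(read_state()['tcp_pos'],proj(k,[500.7,-241.7,30]))
d=np.hypot(W[...,0]-500.7,W[...,1]+241.7)
for r in (4,6,8): Q=W[(d<r)&(z<60)]; print(r,len(Q),np.percentile(Q[:,2],[5,25,50,75,95]).round(1) if len(Q) else '')
Q=W[(d>25)&(d<40)&(z<35)&(z>15)&(W[...,0]<490)]; print('plate',np.median(Q[:,2]) if len(Q) else '')
np.savez('w8.npz',c=c,W=W)
ci=c.astype(int); m=(ci[...,2]>ci[...,0]+40)&(z>150)&(z<260); Q=W[m]; print(np.polyfit(Q[:,0]-430,Q[:,2],1))
E
```

```text
[ 425.35522185 -142.74444664  260.57602219] (np.float64(224.3612046390215), np.float64(251.64645466004887))
4 38 [28.4 29.4 29.9 30.4 31. ]
6 81 [28.4 29.4 29.8 30.4 30.9]
8 156 [28.3 29.3 29.8 30.4 31. ]
plate 24.92774844550766
[4.15494490e-02 2.16930418e+02]
```

The pin's cap stands at 29.8 mm against the plate's 24.9, so it is fully home. Now to stand the mallet.

```bash
python3 - <<'E'
from h import *
S=np.load('w8.npz'); c=S['c'].astype(int); W=S['W']; z=W[...,2]
m=(c[...,2]>c[...,0]+40)&(z>190)&(z<240)&(abs(W[...,1]+144)<25); Q=W[m]
print(len(Q),Q[:,0].min(),Q[:,0].max(),np.polyfit(Q[:,0]-425,Q[:,2],1),cv2.fitLine(Q[:,[0,2]].astype(np.float32),cv2.DIST_HUBER,0,.01,.01).ravel())
go([524,95,180],182.9)
E
```

```text
8019 354.3028437510318 452.20119076557785 [4.13239689e-02 2.16707176e+02] [9.9914849e-01 4.1258797e-02 3.9866669e+02 2.1565118e+02]
shift [-11.04  23.25   8.05] turn [ 0.    -0.002 -0.001] minrows 4.3 t 23.475
```

Request:
jog_arm(
  increments=[
    [1, -1.5, 3, 0, 0, 0.01, 0],
    [1, -4, 8, 0.5, 0, 0.02, 0],
    [1, -6.5, 13.5, 1.5, 0, 0.03, 0],
    [1, -9, 19, 3, 0, 0.04, 0],
    [1, -11, 23.2, 5, 0, 0.04, 0],
    [1, -11, 23.2, 7, 0, 0.04, 0],
    [1, -11, 23.2, 8, 0, 0.04, 0],
    [1, -11, 23.2, 8, 0, 0.04, 0],
  ],
)

```text
time: 24.48
tcp_pos: [523.6, 93.3, 180.2]
tool_rot: [-180.0, -2.4, -177.3]
contact_force: [-0.6, -0.3, -3.2]
grip_width: 0.18
grip_force: 60.4
```

```bash
python3 - <<'E'
from h import *
c,W,k=cam('wrist'); c=c.astype(int); z=W[...,2]; s=read_state(); print(s['tcp_pos'],s['tool_rot'])
m=(c[...,2]>c[...,0]+40)&(z>120)&(z<160)&(abs(W[...,1]-95)<25); Q=W[m]
p=np.polyfit(Q[:,0]-524,Q[:,2],1); print(len(Q),p,'face z at head',p[1]+68*p[0]-40)
E
```

```text
[524.04487936  93.59097631 180.96715157] [-179.99758358   -2.34625619 -177.26335114]
8199 [8.55016011e-04 1.36361917e+02] face z at head 96.42005770744461
```

Request:
jog_arm(
  increments=[
    [1, 0, 0, 2, 0, 0, 0],
    [1, 0, 0, 5, 0, 0, 0],
    [1, 0, 0, 7.5, 0, 0, 0],
    [1, 0, 0, 8.8, 0, 0, 0],
    [1, 0, 0, 9.3, 0, 0, 0],
    [1, 0, 0, 9.5, 0, 0, 0],
    [1, 0, 0, 9.6, 0, 0, 0],
    [1, 0, 0, 9.6, 0, 0, 0],
  ],
)

```text
time: 25.52
tcp_pos: [520.3, 94.9, 85.4]
tool_rot: [180.0, -2.3, -177.1]
contact_force: [-0.3, 0.8, -5.0]
grip_width: 0.17
grip_force: 60.4
```

Request:
jog_arm(
  increments=[
    [1, 0, 0, 0.1, 0, 0, 0],
    [1, 0, 0, 0.15, 0, 0, 0],
    [1, 0, 0, 0.15, 0, 0, 0],
  ],
)

```text
time: 25.9
tcp_pos: [520.0, 94.9, 83.5]
tool_rot: [180.0, -2.3, -177.1]
contact_force: [-0.7, 0.0, -2.3]
grip_width: 0.172
grip_force: 60.7
```

Weight is partly on the bench; I'll release slowly and retreat straight up.

Request:
jog_arm(
  increments=[
    [2.5, 0, 0, 0.05, 0, 0, 0],
    [4, 0, 0, 0.05, 0, 0, 0],
    [6, 0, 0, 0, 0, 0, 0],
    [8.5, 0, 0, 0, 0, 0, 0],
    [8.5, 0, 0, 0, 0, 0, 0],
    [8.5, 0, 0, -3, 0, 0, 0],
    [8.5, 0, 0, -8, 0, 0, 0],
    [8.5, 0, 0, -14, 0, 0, 0],
    [8.5, 0, 0, -20, 0, 0, 0],
    [8.5, 0, 0, -20, 0, 0, 0],
  ],
)

```text
time: 27.15
tcp_pos: [530.6, 95.7, 288.4]
tool_rot: [179.9, -1.7, -177.1]
contact_force: [-0.4, 1.0, -0.5]
grip_width: 0.998
grip_force: 0.0
```

```bash
python3 - <<'E'
from h import *
c,W,k=cam('wrist'); z=W[...,2]; ci=c.astype(int)
m=(ci[...,2]>ci[...,0]+40)&(z>30)&(z<50)&(abs(W[...,1]-95)<25); Q=W[m]; print('handle',len(Q),np.polyfit(Q[:,0]-520,Q[:,2],1))
Q=W[(z>46)&(z<62)&(abs(W[...,0]-590)<40)&(abs(W[...,1]-97)<40)]; print('head',cv2.minEnclosingCircle(Q[:,:2].astype(np.float32)),Q.max(0))
c,W,k=cam('side'); cv2.imwrite('pics/s9.png',c)
for n,u,v in (('insert',274,244),('stone',386,256),('vise',318,250)): print(n,np.round(np.nanmedian(W[v-1:v+2,u-1:u+2].reshape(-1,3),0)))
print(read_state()['contact_force'])
E
```

```text
handle 1523 [3.77612627e-03 3.97045258e+01]
head ((585.9585571289062, 98.86288452148438), 19.81657600402832) [605.67925495 118.45931799  56.08863269]
insert [685.  27.  22.]
stone [382. -20.  14.]
vise [566.   6.  11.]
[ 0.02850421 -0.17793622 -1.07480473]
```

View pics/s9.png

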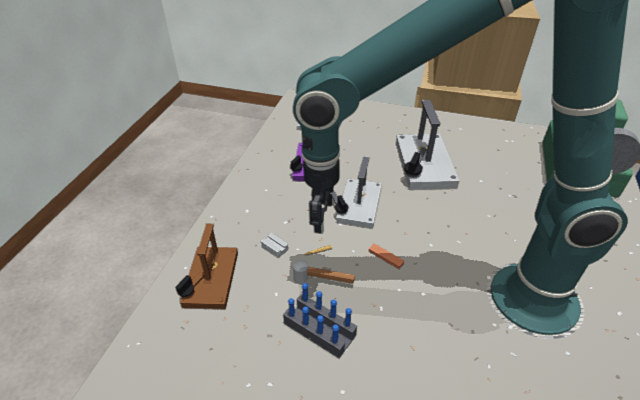

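The mallet stands flat at (300,270) with the arm clear. The stone (386,256), insert (274,244) and vise (318,250) have not moved.

```bash
python3 -c "
from h import *
print(ctrl.job_done())"
```

```text
the job is handed in; nothing more can be done
None
```

The job is handed in after about 27 s on the robot clock: keeper at its open stop, pin knocked fully home with one blow of the mallet, mallet standing flat on the open bench, and the stone, insert and pin vise where they lay.

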